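# Check a probe thermometer and take a reading through a tub's neck

## Robot

A 6-joint arm with a two-finger parallel gripper is mounted at the origin on the work surface. World frame = base frame: x ahead of the robot, y to its left, z up, the work surface at z = 0. Lengths are in mm, angles in degrees, forces in N, time in s.
With the tool pointing down it reaches from about 250 to 725 mm from the base axis. Payload 9.7 kg.
Tool frame: the origin (TCP) lies between the finger pads; the fingertips stand 11 mm ahead of it and the grasp point (between the pads) lies 8 mm behind it; z points along the fingers, y is the line along which they close (so a half turn about z gives the same grasp; the last joint's range is limited). The gripper opens to 85 mm and grips with 20 to 120 N. Pads are 22 mm wide; open, the fingers measure 114 mm over their backs; the gripper's body (76 mm by 85 mm) begins 54 mm behind the grasp point. The pads swing forward as they close: fully open they stand 13 mm farther back than shut.
Start: joints at [-73.167, 4.979, 10.078, 95.1, 0, 90], TCP at [159.273, -526.431, 242.284] pointing down, gripper open.
Joint ranges: [-179.16, 179.16], [-48.56, 103.87], [-65.8, 70.77], [-126.05, 130.52], [-82.76, 87.17], [-180, 180]. Speed limits (degrees/s): [127.2, 127.2, 147.25, 180, 180, 180].

## Interface

Orientations are given as [roll, pitch, yaw] about the fixed x, y, z axes, in that order (R = Rz(yaw) Ry(pitch) Rx(roll)).
In Python, from workcell import state, optics, order gives the robot as it stands.
- The arm moves only by the tool play_rows, never from a script. Its argument "moves" is a list of rows, each an object of numbers: "wx", "wy", "wz": the turn, a rotation vector about the world's x, y, z in parts of the range, where 1.0 means 180 degrees; "dx", "dy", "dz": the shift along the world's x, y, z in normalised numbers (1 is 100 cm); "grip": the finger opening in mm, from 0 to 85.4. A call has 1 to 10 rows; each row is the pose to reach, as a shift and turn from the pose commanded when the call began; what a row does not reach only later rows make up. A row lasts 1/10 s, in which the tool goes at most 50 mm and 8.59 degrees, less where a joint would pass 70% of its speed; a pose out of reach is approached as far as the arm can. Shift and turn numbers lie between -1 and 1, and a call with a number outside is refused. A call with a gripper value outside its range is refused whole. The fingers move at their own pace and stop on an object; "squeeze" is the grip in N (left out, the last holds). Time passes only in rows, so rows that repeat a pose let the fingers close. It gives the time, the measured TCP pose, the force, the opening and the grip force at its end, in the units of the state.
- state(): the state, without advancing time (a new reading comes with each control period).
- optics.camera(name): name is "scene" or "top" or "wrist"; returns (picture, depth): 480x640x3 uint8, blue, green, red; 480x640 float32, mm along the optical axis (not along the pixel's ray), 0 where there is no reading.
- optics.camera_params(name): a dict with "camera_matrix" (3x3 intrinsics, pixels), "R" (3x3) and "t" (3): a world point X has camera coordinates R X + t; the wrist camera has in their place "hand_eye" (4x4, takes a point from camera to tool coordinates, whose origin is the TCP and whose axes are the flange's). Camera axes: x right, y down, z forward; pixel columns grow to the right and rows downward; lengths in mm; the calibration is good to about 2 mm. A picture is of the moment at which its call begins: read the wrist's pose just before it. camera_params takes no time and is no camera call.
- order.job_done(): hands the job in; it is judged then, once.
The state is a dict: "time": time; "q": joint angles; "joint_vel": joint speeds; "effort": joint torques, N m; "ee_pos": TCP position; "tool_rot": TCP orientation; "force": force on the tool from outside, world axes, zero at the start; "torque": the same for the moment, N m; "opening": opening from 0.0 (shut) to 1.0 (fully open); "grasp_force": force on a finger pad.
Only numpy, scipy, OpenCV 4.12 (cv2) and the standard library are available. Lean on these libraries where they do the work, as an engineer would, in place of code of your own. Each camera call takes 0.05 s, during which the arm holds its last target. There are 200 camera calls.

## Task

Take the blue probe thermometer out of its stand and check it: push its stem right down the well of the check block and keep it there for about a second. Then draw it out and lower it upright through the middle of the open green neck in the orange tub's lid, never touching the tub with it, until the red ring on the stem is level with the rim of the neck. Hold it there, still and centred, for two seconds and finish while still holding it; leave the sealed tub, the loose cap, the jar and the spoon where they are.

Things in the scene. Friction and masses are not known exactly. Their poses are not given: they have to be found in the camera images.
- probe: Probe thermometer, about 0.11 kg, upright and loose in the stand. Blue handle 22 mm (its x) by 30 mm (its y) by 70 mm high, display on its +x face; grip it across the 22 mm. Below it a round steel stem 7 mm thick, 120 mm long, the last 8 mm a cone. Origin: on the axis where the stem meets the handle's flat underside; z up along the axis (handle z 0 to 70 mm, stem 0 to -120 mm).
- probe_tip (a point): The point of the stem, on the probe's axis, 120 mm below the handle's underside.
- probe_mark (a point): Centre of the red ring (3 mm high) around the stem, on the probe's axis, 70 mm above the tip and 50 mm below the handle.
- probe_grip (a point): Middle of the handle, on the probe's axis, 35 mm above its underside.
- stand: Stand of the probe, fixed: black base 110 x 90 mm, white post, white top plate 80 x 60 mm whose top is 135 mm above the counter. The probe's handle rests on the plate, its stem hangs in a 15 mm hole inside a clear sleeve; nothing holds it down. Origin: on the counter straight below the hole's centre; the post stands at -x; z up.
- check_block: Check block (dry reference block for thermometers), fixed: grey box 130 mm (x) by 90 mm (y) by 90 mm high with a black panel and display on top at its -x half and a brass ring around the well at its +x half. Origin: centre of its underside, on the counter; z up.
- well (a point): Centre of the well's mouth in the check block's top face, 90 mm above the counter, 35 mm to the block's +x from its centre. Round vertical hole 11 mm in diameter and 75 mm deep with a flat floor (so the ring on a fully inserted stem stands 5 mm below the mouth).
- tub: Open fermenting tub, round, heavy and fixed: orange, white lid 140 mm across with its top 106 mm above the counter, in its centre an upright green neck without a cap, 34 mm outside (39 mm at its foot), rim 128 mm above the counter. Hollow, inner floor 4 mm above the counter. Origin: centre of its underside; z up.
- port (a point): Centre of the open mouth at the rim of the orange tub's neck, 128 mm above the counter. The bore of the neck is 24 mm in diameter, vertical, 28 mm long; below it the tub is wide open. Axes as the tub's.
- sealed_tub: Bystander: a loose tub of the same shape in purple, 1.6 kg, its neck closed with a black screw cap, 130 mm high in all. Origin: centre of its underside.
- neck_cap: Bystander: loose black screw cap, 41 mm across and 16 mm high, lying on the counter. Origin: centre of its underside.
- jar: Bystander: green glass jar with a yellow lid, 76 mm across, 110 mm high. Origin: centre of its underside.
- spoon: Bystander: steel serving spoon 200 mm long lying on the counter, handle to its -x. Origin: under its middle.
Not all that is in view belongs to the job. What is shaped like the tub but turquoise is not meant.

How it is judged:
By the outcome, as a careful person would: the job done as asked, in the order asked, and still so for the second after the job is handed in, while the arm keeps its last pose, push and grip.
It also fails if it takes over 61 s, if anything falls off the work surface, if the arm or the gripper's body presses on something with over 40 N, if the wrist force passes 120 N, or if a joint passes its speed limit or range.

## Working session

There is one attempt and no reset: what is moved stays moved. The work goes in short steps, Python scripts to look and compute and a tool call to move; the robot and the scene stay as the last step left them, time stands still between calls to the robot, and variables do not carry over. Pictures are saved under pics/ and viewed, at most 11 in all, crops included, and the job is handed in when it is done.

Besides the shell and the picture viewer there is one more tool, called after "Emit:" as name([rows], argument=value, ...), one row to a line, values as JSON. play_rows: Moves the arm, as the interface text tells. Its arguments: {"type":"object","properties":{"moves":{"type":"array"},"squeeze":{"type":"number"}},"required":["moves"]}

```bash
mkdir -p pics
cat > h.py <<'E'
import numpy as np,cv2
from workcell import state,optics,order
def save(n):
    p,d=optics.camera(n);cv2.imwrite(f'pics/{n}.png',p);np.save(f'pics/{n}_d.npy',d);return p,d
def cam(n):
    c=optics.camera_params(n);return np.array(c['camera_matrix']),np.array(c['R']),np.array(c['t']).ravel()
def ray(n,uv,z):
    K,R,t=cam(n);C=-R.T@t;d=R.T@np.linalg.inv(K)@np.array([uv[0],uv[1],1.]);return C+d*(z-C[2])/d[2]
def proj(n,X):
    K,R,t=cam(n);p=K@(R@np.array(X,float)+t);return p[:2]/p[2]
E
python3 - <<'E'
from h import *
s=state();print({k:s[k] for k in('time','ee_pos','tool_rot','force','opening')})
a,_=save('scene');b,_=save('top')
for n in('scene','top'):
    K,R,t=cam(n);print(n,K.tolist(),(-R.T@t).round(0),R[2].round(2))
E
ls
```

```text
{'time': 0.0, 'ee_pos': array([ 159.21320484, -526.22838695,  241.57937016]), 'tool_rot': array([-1.79923107e+02,  3.94564329e-04,  1.68349170e+01]), 'force': array([-0.33046032,  1.24697348, -0.13070083]), 'opening': 1.0011198734602114}
scene [[599.044879200205, 0.0, 316.7067815980456], [0.0, 599.044879200205, 243.2083048522622], [0.0, 0.0, 1.0]] [1064.  489. 1156.] [-0.44 -0.42 -0.79]
top [[484.5160822722876, 0.0, 329.3377815751006], [0.0, 484.5160822722876, 241.97021927145988], [0.0, 0.0, 1.0]] [ 331.  -32. 1327.] [ 0.14 -0.02 -0.99]
h.py
pics
```

View pics/top.png

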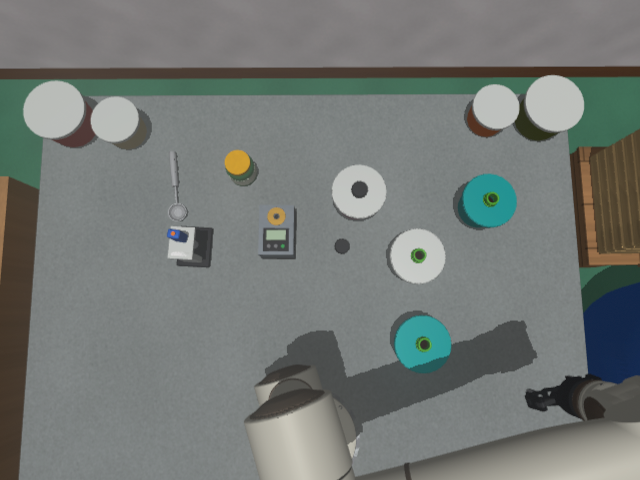

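View pics/scene.png

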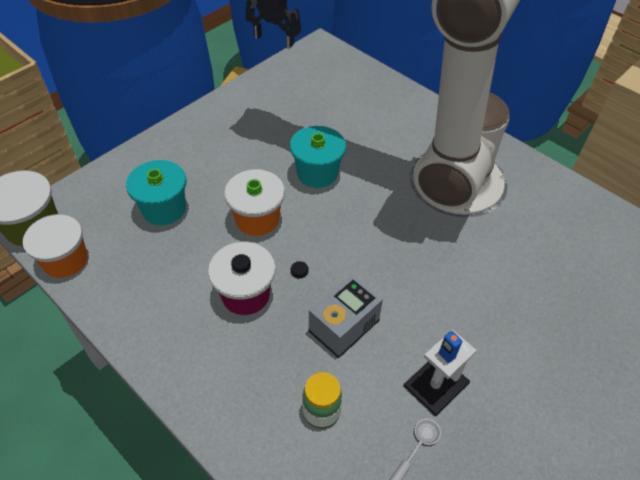

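Top view: the probe's blue handle is at (177,234) on the white plate, the brass well at (276,216), and the orange tub's green neck at (419,256). In the scene view these are at (451,346), (335,315) and (254,188). Lookalikes for the tub, in top view pixels:
- Turquoise tubs at (488,200) and (422,344).
- The purple sealed tub at (359,190), with a black cap.
- White-lidded pots at the rear edge.

The scene view shows the tub at (255,200) is orange with an open green neck, so that is my choice. There is only one blue probe.

Run:
```python
from h import *
P={n:cv2.imread(f'pics/{n}.png') for n in('scene','top')}
D={n:np.load(f'pics/{n}_d.npy') for n in P}
def blob(n,lo,hi,box):
    x0,y0,x1,y1=box;h=cv2.cvtColor(P[n],cv2.COLOR_BGR2HSV);m=cv2.inRange(h,lo,hi);k=np.zeros_like(m);k[y0:y1,x0:x1]=m[y0:y1,x0:x1]
    c=max(cv2.findContours(k,0,2)[0],key=cv2.contourArea);return c
def tri(a,b):
    A=[];
    for n,uv in(('scene',a),('top',b)):
        K,R,t=cam(n);A.append(K@np.c_[R,t])
    X=cv2.triangulatePoints(A[0],A[1],np.array(a,float).reshape(2,1),np.array(b,float).reshape(2,1));return (X[:3]/X[3]).ravel()
def pts3(n,c):
    K,R,t=cam(n);m=np.zeros((480,640),np.uint8);cv2.drawContours(m,[c],-1,255,-1);v,u=np.nonzero(m);d=D[n][v,u]
    return ((np.linalg.inv(K)@np.c_[u,v,np.ones(len(u))].T*d).T-t)@R
spec={'brass':((12,90,90),(28,255,255),{'top':(255,200,300,228),'scene':(318,300,352,330)},90),
'green':((40,120,40),(75,255,255),{'top':(405,240,435,270),'scene':(240,175,270,200)},128),
'blue':((105,120,50),(130,255,255),{'top':(160,220,195,250),'scene':(435,325,470,365)},205),}
for k,(lo,hi,bx,z) in spec.items():
    cc={}
    for n in bx:
        c=blob(n,lo,hi,bx[n]);(e)=cv2.minAreaRect(c);cc[n]=e[0];p=pts3(n,c)
        print(k,n,np.round(e[0],1),np.round(e[1],1),round(e[2]),'ray',ray(n,e[0],z).round(1),'depth z',np.percentile(p[:,2],[10,50,95]).round(0),'top med',np.median(p[p[:,2]>z-12],0).round(1) if (p[:,2]>z-12).any() else None)
    print(' tri',tri(cc['scene'],cc['top']).round(1))
# stand plate, block top in top view
h=cv2.cvtColor(P['top'],cv2.COLOR_BGR2HSV)
c=blob('top',(0,0,170),(180,40,255),(160,220,205,265));r=cv2.minAreaRect(c);print('plate',[ray('top',q,135).round(0)[:2].tolist() for q in cv2.boxPoints(r)])
c=blob('top',(0,0,0),(180,255,60),(257,225,292,255));r=cv2.minAreaRect(c);print('panel',ray('top',r[0],90).round(0),[ray('top',q,90).round(0)[:2].tolist() for q in cv2.boxPoints(r)])
cv2.imwrite('pics/crop.png',np.hstack([cv2.resize(P['top'][215:270,150:220],None,fx=5.5,fy=5.5,interpolation=2),cv2.resize(P['scene'][320:375,415:485],None,fx=5.5,fy=5.5,interpolation=2)]))
print(cv2.imread('pics/crop.png').shape)
```

```text
brass top [276. 216.] [17. 17.] 45 ray [573.7  83.4  90. ] depth z [87. 90. 95.] top med [573.8  83.3  90.6]
brass scene [334. 314.] [18. 22.] 90 ray [573.8  81.1  90. ] depth z [88. 91. 95.] top med [574.4  81.3  91.4]
 tri [574.1  82.3  91.5]
green top [418.3 254.8] [12.7 13.4] 45 ray [ 464.6 -275.1  128. ] depth z [  4. 115. 129.] top med [ 462.1 -275.6  126.6]
green scene [254. 187.] [14. 14.] 90 ray [ 471.6 -270.9  128. ] depth z [111. 121. 130.] top med [ 467.3 -275.1  124.2]
 tri [ 466.  -277.5  118.6]
blue top [173.1 233.8] [12.3  8.7] 7 ray [511.2 312.1 205. ] depth z [201. 205. 208.] top med [511.  312.2 204.6]
blue scene [449.6 346.3] [17.5 30.1] 23 ray [531.6 317.  205. ] depth z [152. 199. 207.] top med [516.9 313.5 204.4]
 tri [517.3 315.2 182.9]
plate [[465.0, 346.0], [542.0, 341.0], [536.0, 282.0], [459.0, 287.0]]Traceback (most recent call last):
  File "<stdin>", line 27, in <module>
  File "<stdin>", line 6, in blob
ValueError: max() iterable argument is empty
```

Run:
```python
from h import *
P={n:cv2.imread(f'pics/{n}.png') for n in('scene','top')}
cv2.imwrite('pics/crop.png',np.hstack([cv2.resize(P['top'][215:270,150:220],None,fx=5.5,fy=5.5,interpolation=2),cv2.resize(P['scene'][320:375,415:485],None,fx=5.5,fy=5.5,interpolation=2)]))
```

```text
(no output)
```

View pics/crop.png

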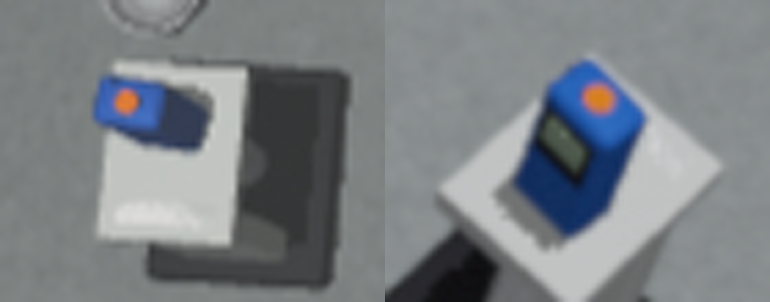

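The crop confirms the blue probe: display facing about world +x, yaw about -5°, on the stand's plate. Next I get closer measurements with the wrist camera.

Run:
```python
from h import *
c=optics.camera_params('wrist');print(np.array(c['hand_eye']).round(3),c['camera_matrix'])
```

```text
[[ 1.00000e-03 -9.64000e-01 -2.67000e-01  6.81180e+01]
 [ 1.00000e+00  1.00000e-03 -0.00000e+00  1.80000e-01]
 [ 0.00000e+00 -2.67000e-01  9.64000e-01 -1.31825e+02]
 [ 0.00000e+00  0.00000e+00  0.00000e+00  1.00000e+00]] [[363.70486343   0.         315.58778416]
 [  0.         363.70486343 236.91552794]
 [  0.           0.           1.        ]]
```

The rows are not in the units I measure in: shifts go in shares of 100 cm and turns go in shares of 180 degrees. I convert before sending: 306 mm / 1000 = 0.306, 251 mm / 1000 = 0.251, 67 degrees / 180 = 0.3722.

Emit:
play_rows([
  {"dx": 0.038,"dy": 0.031,"dz": 0.01,"wz": 0.0444},
  {"dx": 0.076,"dy": 0.062,"dz": 0.02,"wz": 0.0889},
  {"dx": 0.114,"dy": 0.093,"dz": 0.02,"wz": 0.1333},
  {"dx": 0.152,"dy": 0.125,"dz": 0.02,"wz": 0.1778},
  {"dx": 0.19,"dy": 0.156,"dz": 0.02,"wz": 0.2222},
  {"dx": 0.228,"dy": 0.187,"dz": 0.02,"wz": 0.2667},
  {"dx": 0.266,"dy": 0.218,"dz": 0.02,"wz": 0.3111},
  {"dx": 0.306,"dy": 0.251,"dz": 0.02,"wz": 0.3556},
  {"dx": 0.306,"dy": 0.251,"dz": 0.02,"wz": 0.3722},
  {"dx": 0.306,"dy": 0.251,"dz": 0.02,"wz": 0.3722},
])

```text
validation failed for argument at $.mo...
```

```bash
cat >> h.py <<'E'
from scipy.spatial.transform import Rotation as Ro
def wrist(name):
    s=state();p,d=optics.camera('wrist');cv2.imwrite(f'pics/{name}.png',p)
    H=np.array(optics.camera_params('wrist')['hand_eye'])
    T=np.eye(4);T[:3,:3]=Ro.from_euler('xyz',s['tool_rot'],degrees=True).as_matrix();T[:3,3]=s['ee_pos']
    return p,d,T@H,s
Kw=np.array(optics.camera_params('wrist')['camera_matrix'])
def wray(T,uv,z):
    d=T[:3,:3]@np.linalg.inv(Kw)@np.array([uv[0],uv[1],1.]);C=T[:3,3];return C+d*(z-C[2])/d[2]
def wpts(T,m,d):
    v,u=np.nonzero((m>0)&(d>0));p=np.linalg.inv(Kw)@np.c_[u,v,np.ones(len(u))].T*d[v,u];return (T[:3,:3]@p).T+T[:3,3]
def wproj(T,X):
    c=Kw@(T[:3,:3].T@(np.array(X)-T[:3,3]));return c[:2]/c[2]
def hsv(p,lo,hi): return cv2.inRange(cv2.cvtColor(p,cv2.COLOR_BGR2HSV),lo,hi)
def circ(P):
    A=np.c_[2*P[:,:2],np.ones(len(P))];s=np.linalg.lstsq(A,(P[:,:2]**2).sum(1),rcond=None)[0];return s[:2],np.sqrt(s[2]+s[0]**2+s[1]**2)
E
python3 - <<'E'
from h import *
p,d,T,s=wrist('w_port');print(s['time'],s['ee_pos'],s['tool_rot'],wproj(T,[465,-275,128]))
m=hsv(p,(40,100,30),(80,255,255));q=wpts(T,m,d);r=q[(q[:,2]>123)&(q[:,2]<133)];print(len(q),len(r),np.median(r,0),r.min(0),r.max(0))
c,rad=circ(r);print(c,rad)
E
```

```text
0.1 [ 159.20465265 -526.25343588  241.66273293] [-1.79931335e+02  3.85211607e-05  1.68323949e+01] [ -34.91034785 -577.47772893]
1073 2 [ 243.50462151 -300.71007552  123.33283368] [ 242.70886993 -300.91885722  123.01312146] [ 244.30037308 -300.50129382  123.6525459 ]
[326.44075674  15.39310823] 326.80315499684525
```

View pics/w_port.png

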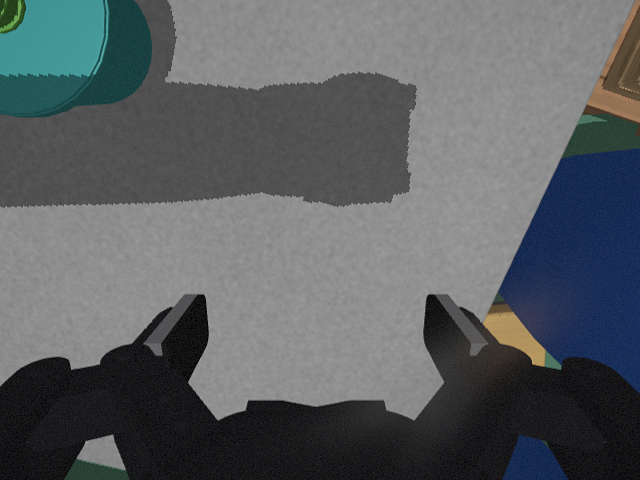

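The move was refused, so the arm is still at the start. The picture shows only a turquoise tub at top left and the open fingers at (190,320) and (440,320). I'll retry with every field in each row.

To row units: 306 mm / 1000 = 0.306, 190 mm / 1000 = 0.19, 67 degrees / 180 = 0.3722.

Emit:
play_rows([
  {"wx": 0,"wy": 0,"wz": 0.0444,"dx": 0.038,"dy": 0.031,"dz": 0.01,"grip": 85},
  {"wx": 0,"wy": 0,"wz": 0.0889,"dx": 0.076,"dy": 0.062,"dz": 0.02,"grip": 85},
  {"wx": 0,"wy": 0,"wz": 0.1333,"dx": 0.114,"dy": 0.093,"dz": 0.02,"grip": 85},
  {"wx": 0,"wy": 0,"wz": 0.1778,"dx": 0.152,"dy": 0.125,"dz": 0.02,"grip": 85},
  {"wx": 0,"wy": 0,"wz": 0.2222,"dx": 0.19,"dy": 0.156,"dz": 0.02,"grip": 85},
  {"wx": 0,"wy": 0,"wz": 0.2667,"dx": 0.228,"dy": 0.187,"dz": 0.02,"grip": 85},
  {"wx": 0,"wy": 0,"wz": 0.3111,"dx": 0.266,"dy": 0.218,"dz": 0.02,"grip": 85},
  {"wx": 0,"wy": 0,"wz": 0.3556,"dx": 0.306,"dy": 0.251,"dz": 0.02,"grip": 85},
  {"wx": 0,"wy": 0,"wz": 0.3722,"dx": 0.306,"dy": 0.251,"dz": 0.02,"grip": 85},
  {"wx": 0,"wy": 0,"wz": 0.3722,"dx": 0.306,"dy": 0.251,"dz": 0.02,"grip": 85},
], squeeze=40)

```text
time: 1.15
ee_pos: [466.2, -274.2, 261.7]
tool_rot: [-179.9, -0.0, 84.0]
force: [0.1, 0.0, -0.7]
opening: 0.993
grasp_force: 0.0
```

Run:
```python
from h import *
p,d,T,s=wrist('w_port2');print(s['time'],s['ee_pos'],s['tool_rot'],wproj(T,[465,-275,128]))
m=hsv(p,(40,100,30),(80,255,255));q=wpts(T,m,d);r=q[(q[:,2]>123)&(q[:,2]<133)];print(len(q),len(r),np.median(r,0),r.min(0),r.max(0))
c,rad=circ(r);print(c,rad, np.percentile(q[:,2],[1,50,99]))
```

```text
1.15 [ 466.17111198 -274.21726072  261.70273506] [-1.79943615e+02 -2.30675916e-02  8.40363436e+01] [313.58603962 230.61655472]
3796 1757 [ 261.20632726 -281.22813035  127.41575708] [ 228.4909287  -300.19320293  123.01199135] [ 482.52676437 -262.40577924  130.33971728]
[ 356.22524922 -283.66735486] 110.6517446077845 [100.30632424 121.64426132 129.0346233 ]
```

View pics/w_port2.png

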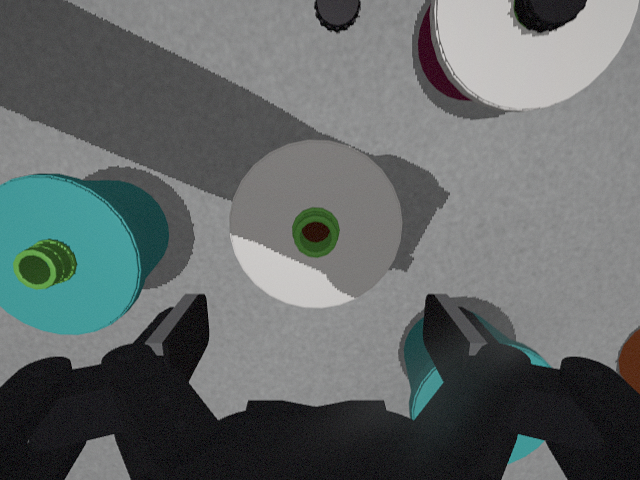

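The wrist view shows the white lid centred near (316,223), with the green neck at (316,231) and a dark brown bore, so this is the orange tub. I'll limit the fit to the rim.

```bash
cat >> h.py <<'E'
def port():
    p,d,T,s=wrist('w_p');m=hsv(p,(40,80,20),(85,255,255));q=wpts(T,m,d)
    q=q[np.hypot(q[:,0]-465,q[:,1]+275)<25];r=q[(q[:,2]>126)&(q[:,2]<131)]
    rr=(r[:,:2].max(0)+r[:,:2].min(0))/2
    k=np.zeros_like(m);u,v=wproj(T,[465,-275,128]).astype(int);k[v-40:v+40,u-40:u+40]=m[v-40:v+40,u-40:u+40]
    cs,h=cv2.findContours(k,cv2.RETR_CCOMP,2);c=max(cs,key=cv2.contourArea)
    print('rim z',np.median(r[:,2]),'bbox mid',rr,'size',np.ptp(r[:,:2],0),'mean',r.mean(0)[:2])
    w=np.array([wray(T,x,128) for x in c[:,0]]);print('outer',circ(w))
    # lid edge at 106
    pl=wpts(T,np.ones_like(m)*255,d);pl=pl[(np.hypot(pl[:,0]-465,pl[:,1]+275)<80)&(np.abs(pl[:,2]-106)<4)]
    print('lid',(pl[:,:2].max(0)+pl[:,:2].min(0))/2,np.ptp(pl[:,:2],0),np.median(pl[:,2]));return p,d,T,s
E
python3 -c "
from h import *
port()"
```

```text
rim z 127.81960686026372 bbox mid [ 465.92846629 -279.21367308] size [33.07499661 33.13428707] mean [ 465.93730415 -278.83483206]
outer (array([ 466.13472527, -276.27949204]), np.float64(18.21198118522981))
lid [ 466.21636782 -279.24405417] [142.42563552 141.96865232] 106.00776881653195
```

To row units: 356 mm / 1000 = 0.356, 108 mm / 1000 = 0.108.

Emit:
play_rows([
  {"wx": 0,"wy": 0,"wz": 0,"dx": 0.013,"dy": 0.044,"dz": 0,"grip": 85},
  {"wx": 0,"wy": 0,"wz": 0,"dx": 0.027,"dy": 0.089,"dz": 0,"grip": 85},
  {"wx": 0,"wy": 0,"wz": 0,"dx": 0.04,"dy": 0.133,"dz": 0,"grip": 85},
  {"wx": 0,"wy": 0,"wz": 0,"dx": 0.054,"dy": 0.178,"dz": 0,"grip": 85},
  {"wx": 0,"wy": 0,"wz": 0,"dx": 0.067,"dy": 0.222,"dz": -0.005,"grip": 85},
  {"wx": 0,"wy": 0,"wz": 0,"dx": 0.081,"dy": 0.267,"dz": -0.01,"grip": 85},
  {"wx": 0,"wy": 0,"wz": 0,"dx": 0.094,"dy": 0.311,"dz": -0.02,"grip": 85},
  {"wx": 0,"wy": 0,"wz": 0,"dx": 0.108,"dy": 0.356,"dz": -0.03,"grip": 85},
  {"wx": 0,"wy": 0,"wz": 0,"dx": 0.108,"dy": 0.356,"dz": -0.03,"grip": 85},
  {"wx": 0,"wy": 0,"wz": 0,"dx": 0.108,"dy": 0.356,"dz": -0.03,"grip": 85},
])

```text
time: 2.25
ee_pos: [573.1, 80.2, 231.9]
tool_rot: [-179.9, 0.0, 83.8]
force: [0.6, -0.0, 0.8]
opening: 0.995
grasp_force: 0.0
```

```bash
cat >> h.py <<'E'
def well():
    p,d,T,s=wrist('w_well');m=hsv(p,(10,80,60),(32,255,255));u,v=wproj(T,[574,82,90]).astype(int);k=np.zeros_like(m);a,b=max(v-45,0),max(u-45,0);k[a:v+45,b:u+45]=m[a:v+45,b:u+45]
    cs,h=cv2.findContours(k,cv2.RETR_CCOMP,2)
    for c in cs:
        if cv2.contourArea(c)>60:
            w=np.array([wray(T,x,90) for x in c[:,0]]);print('c',cv2.minEnclosingCircle(c),circ(w))
    q=wpts(T,k,d);q=q[np.abs(q[:,2]-91)<5];print('depth',q.mean(0),np.ptp(q[:,:2],0),(q[:,:2].max(0)+q[:,:2].min(0))/2,np.median(q[:,2]))
    print(s['ee_pos'],s['tool_rot'],s['time'],(u,v));return p,d,T,s
E
python3 -c "
from h import *
well()"
```

```text
c ((317.2310791015625, 224.3059539794922), 30.796722412109375) (array([574.88591407,  81.48553815]), np.float64(23.394871936928034))
c ((317.0, 224.5), 11.280613899230957) (array([574.83649953,  81.48694295]), np.float64(8.391770439994964))
depth [574.95487079  82.19376564  91.24232771] [47.40165315 47.21310522] [575.15219009  81.8231144 ] 91.23530512975893
[573.06657926  80.16071651 231.91094715] [-1.79947824e+02  3.27783111e-02  8.37782292e+01] 2.25 (np.int64(315), np.int64(224))
```

View pics/w_well.png

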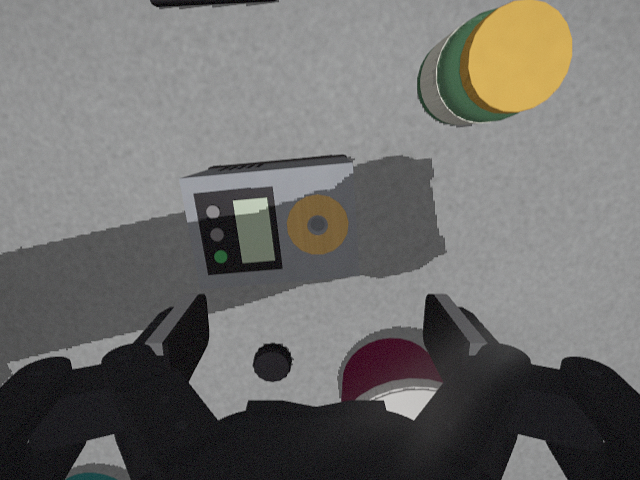

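The well is at (317,224), giving about (575,81.6) at z 90. The jar, purple tub and loose cap are clear of it. On to the probe, viewed with the same camera-to-target offset.

Emit:
play_rows([
  {"wx": 0,"wy": 0,"wz": 0,"dx": -0.01,"dy": 0.036,"dz": 0.025,"grip": 85},
  {"wx": 0,"wy": 0,"wz": 0,"dx": -0.02,"dy": 0.072,"dz": 0.05,"grip": 85},
  {"wx": 0,"wy": 0,"wz": 0,"dx": -0.03,"dy": 0.108,"dz": 0.075,"grip": 85},
  {"wx": 0,"wy": 0,"wz": 0,"dx": -0.04,"dy": 0.144,"dz": 0.1,"grip": 85},
  {"wx": 0,"wy": 0,"wz": 0,"dx": -0.05,"dy": 0.18,"dz": 0.115,"grip": 85},
  {"wx": 0,"wy": 0,"wz": 0,"dx": -0.06,"dy": 0.216,"dz": 0.115,"grip": 85},
  {"wx": 0,"wy": 0,"wz": 0,"dx": -0.063,"dy": 0.231,"dz": 0.115,"grip": 85},
  {"wx": 0,"wy": 0,"wz": 0,"dx": -0.063,"dy": 0.231,"dz": 0.115,"grip": 85},
  {"wx": 0,"wy": 0,"wz": 0,"dx": -0.063,"dy": 0.231,"dz": 0.115,"grip": 85},
])

```text
time: 3.2
ee_pos: [510.8, 310.0, 347.4]
tool_rot: [180.0, 0.0, 83.7]
force: [-0.6, -0.3, -0.6]
opening: 0.995
grasp_force: 0.0
```

Run:
```python
from h import *
p,d,T,s=wrist('w_probe');print(s['ee_pos'],s['tool_rot'],s['time'],wproj(T,[511,312,205]))
m=hsv(p,(100,100,40),(135,255,255))|hsv(p,(3,120,100),(20,255,255));q=wpts(T,m,d);q=q[np.hypot(q[:,0]-511,q[:,1]-312)<30]
t=q[q[:,2]>200];print(len(q),len(t),np.median(t[:,2]))
r=cv2.minAreaRect(t[:,:2].astype(np.float32));print(r,t.mean(0))
o=wpts(T,hsv(p,(3,120,100),(20,255,255)),d);o=o[np.hypot(o[:,0]-511,o[:,1]-312)<30];print('button',o.mean(0),len(o))
```

```text
[510.79649373 309.98797728 347.37273117] [1.79992818e+02 2.48492915e-02 8.37449682e+01] 3.2 [314.80845533 224.01244582]
1229 970 204.68322884940935
((513.79736328125, 311.9715270996094), (30.195892333984375, 21.773080825805664), 81.29071807861328) [513.89169496 313.11416906 204.54897988]
button [513.70201648 311.68701649 206.0224401 ] 118
```

View pics/w_probe.png

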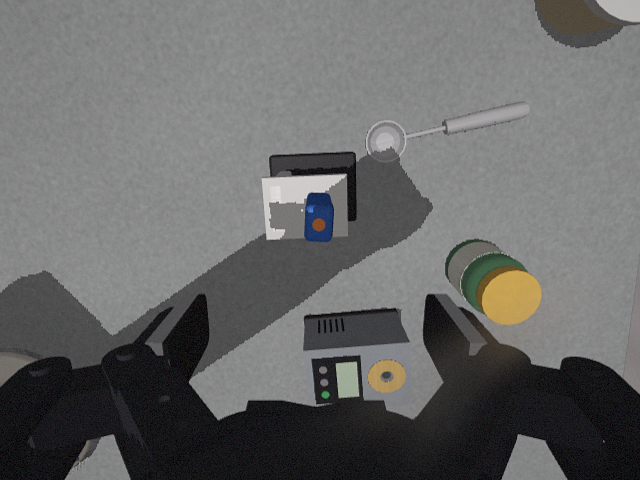

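The handle is at (319,217), 30.2 x 21.8 mm at z 204.7 as specified, centred at (513.8, 312.0) with yaw about -8.5°. I'll descend and grip.

To row units: -180 mm / 1000 = -0.18, -160 mm / 1000 = -0.16, -2 degrees / 180 = -0.0111.

Emit:
play_rows([
  {"wx": 0,"wy": 0,"wz": -0.0111,"dx": 0.003,"dy": 0.002,"dz": -0.035,"grip": 85},
  {"wx": 0,"wy": 0,"wz": -0.0111,"dx": 0.003,"dy": 0.002,"dz": -0.07,"grip": 85},
  {"wx": 0,"wy": 0,"wz": -0.0111,"dx": 0.003,"dy": 0.002,"dz": -0.105,"grip": 85},
  {"wx": 0,"wy": 0,"wz": -0.0111,"dx": 0.003,"dy": 0.002,"dz": -0.135,"grip": 85},
  {"wx": 0,"wy": 0,"wz": -0.0111,"dx": 0.003,"dy": 0.002,"dz": -0.16,"grip": 85},
  {"wx": 0,"wy": 0,"wz": -0.0111,"dx": 0.003,"dy": 0.002,"dz": -0.18,"grip": 85},
  {"wx": 0,"wy": 0,"wz": -0.0111,"dx": 0.003,"dy": 0.002,"dz": -0.18,"grip": 60},
  {"wx": 0,"wy": 0,"wz": -0.0111,"dx": 0.003,"dy": 0.002,"dz": -0.18,"grip": 45},
  {"wx": 0,"wy": 0,"wz": -0.0111,"dx": 0.003,"dy": 0.002,"dz": -0.18,"grip": 35},
  {"wx": 0,"wy": 0,"wz": -0.0111,"dx": 0.003,"dy": 0.002,"dz": -0.18,"grip": 28},
], squeeze=50)

```text
time: 4.25
ee_pos: [513.9, 313.5, 168.8]
tool_rot: [179.9, -0.1, 81.8]
force: [-0.5, 0.2, 0.7]
opening: 0.337
grasp_force: 0.0
```

Emit:
play_rows([
  {"wx": 0,"wy": 0,"wz": 0,"dx": 0,"dy": 0,"dz": 0,"grip": 25},
  {"wx": 0,"wy": 0,"wz": 0,"dx": 0,"dy": 0,"dz": 0,"grip": 22},
  {"wx": 0,"wy": 0,"wz": 0,"dx": 0,"dy": 0,"dz": 0,"grip": 15},
  {"wx": 0,"wy": 0,"wz": 0,"dx": 0,"dy": 0,"dz": 0,"grip": 10},
  {"wx": 0,"wy": 0,"wz": 0,"dx": 0,"dy": 0,"dz": 0,"grip": 10},
  {"wx": 0,"wy": 0,"wz": 0,"dx": 0,"dy": 0,"dz": 0,"grip": 10},
])

```text
time: 4.85
ee_pos: [513.5, 313.8, 168.0]
tool_rot: [179.9, -0.0, 81.8]
force: [-0.2, -0.4, 5.1]
opening: 0.249
grasp_force: 49.5
```

Gripped at a 21 mm opening and 50 N. I'll lift straight up.

To row units: 140 mm / 1000 = 0.14, 110 mm / 1000 = 0.11.

Emit:
play_rows([
  {"wx": 0,"wy": 0,"wz": 0,"dx": 0,"dy": 0,"dz": 0.005,"grip": 10},
  {"wx": 0,"wy": 0,"wz": 0,"dx": 0,"dy": 0,"dz": 0.015,"grip": 10},
  {"wx": 0,"wy": 0,"wz": 0,"dx": 0,"dy": 0,"dz": 0.03,"grip": 10},
  {"wx": 0,"wy": 0,"wz": 0,"dx": 0,"dy": 0,"dz": 0.05,"grip": 10},
  {"wx": 0,"wy": 0,"wz": 0,"dx": 0,"dy": 0,"dz": 0.07,"grip": 10},
  {"wx": 0,"wy": 0,"wz": 0,"dx": 0,"dy": 0,"dz": 0.09,"grip": 10},
  {"wx": 0,"wy": 0,"wz": 0,"dx": 0,"dy": 0,"dz": 0.11,"grip": 10},
  {"wx": 0,"wy": 0,"wz": 0,"dx": 0,"dy": 0,"dz": 0.13,"grip": 10},
  {"wx": 0,"wy": 0,"wz": 0,"dx": 0,"dy": 0,"dz": 0.14,"grip": 10},
  {"wx": 0,"wy": 0,"wz": 0,"dx": 0,"dy": 0,"dz": 0.14,"grip": 10},
])

```text
time: 5.85
ee_pos: [513.6, 313.8, 309.3]
tool_rot: [179.9, -0.1, 81.8]
force: [0.0, 0.4, -1.3]
opening: 0.253
grasp_force: 48.9
```

To row units: -230.4 mm / 1000 = -0.2304, 61.2 mm / 1000 = 0.0612.

Emit:
play_rows([
  {"wx": 0,"wy": 0,"wz": 0,"dx": 0.008,"dy": -0.03,"dz": 0,"grip": 10},
  {"wx": 0,"wy": 0,"wz": 0,"dx": 0.017,"dy": -0.065,"dz": 0,"grip": 10},
  {"wx": 0,"wy": 0,"wz": 0,"dx": 0.027,"dy": -0.102,"dz": 0,"grip": 10},
  {"wx": 0,"wy": 0,"wz": 0,"dx": 0.037,"dy": -0.139,"dz": 0,"grip": 10},
  {"wx": 0,"wy": 0,"wz": 0,"dx": 0.046,"dy": -0.174,"dz": -0.01,"grip": 10},
  {"wx": 0,"wy": 0,"wz": 0,"dx": 0.054,"dy": -0.204,"dz": -0.025,"grip": 10},
  {"wx": 0,"wy": 0,"wz": 0,"dx": 0.06,"dy": -0.224,"dz": -0.038,"grip": 10},
  {"wx": 0,"wy": 0,"wz": 0,"dx": 0.0612,"dy": -0.2304,"dz": -0.045,"grip": 10},
  {"wx": 0,"wy": 0,"wz": 0,"dx": 0.0612,"dy": -0.2304,"dz": -0.045,"grip": 10},
  {"wx": 0,"wy": 0,"wz": 0,"dx": 0.0612,"dy": -0.2304,"dz": -0.045,"grip": 10},
])

```text
time: 6.85
ee_pos: [574.2, 83.8, 262.5]
tool_rot: [-180.0, -0.0, 81.9]
force: [-0.1, 0.6, -0.9]
opening: 0.257
grasp_force: 49.0
```

Run:
```python
from h import *
p,d,T,s=wrist('w_ins');np.save('pics/T.npy',T);np.save('pics/d.npy',d);print(s['ee_pos'],s['tool_rot'],s['time'],wproj(T,[574.9,81.6,90]),wproj(T,[574.9,81.6,110]))
q,_=save('scene');u,v=proj('scene',[574.9,81.6,100]).astype(int)
a=cv2.resize(p[80:380,170:470],(500,500));b=cv2.resize(q[v-60:v+20,u-25:u+20],(281,500),interpolation=2);cv2.imwrite('pics/ins.png',np.hstack([a,b]))
```

```text
[574.23372126  83.83545716 262.47162295] [-1.79985975e+02 -1.38516757e-02  8.18516245e+01] 6.85 [316.05762331 220.64655046] [316.1219118  226.22678968]
```

View pics/ins.png

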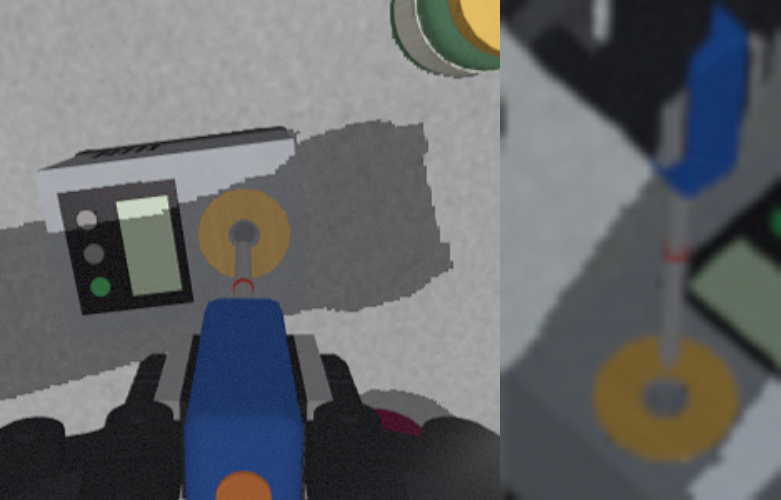

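The wrist crop on the left shows the stem tip in line with the well, both at crop x of about 244. The scene crop on the right shows the tip at about (672,365) and the well at (664,397). I'll check both numerically.

Run:
```python
from h import *
q=cv2.imread('pics/scene.png');u,v=proj('scene',[574.9,81.6,100]).astype(int);print('origin',u-25,v-60)
m=hsv(q,(12,90,60),(28,255,255));k=np.zeros_like(m);k[v-20:v+25,u-25:u+25]=m[v-20:v+25,u-25:u+25]
c=max(cv2.findContours(k,0,2)[0],key=cv2.contourArea);print('ring px',cv2.fitEllipse(c)[0],'pred',proj('scene',[574.9,81.6,90]))
for z in(159.5,109.5,90):print(z,proj('scene',[574.9,81.6,z]), 'crop',(proj('scene',[574.9,81.6,z])-[u-25,v-60])*6.25)
K,R,t=cam('scene');
for a in([1,0,0],[0,1,0]):print(a,proj('scene',np.array([574.9,81.6,109.5])+a)-proj('scene',[574.9,81.6,109.5]))
p=cv2.imread('pics/w_ins.png');T=np.load('pics/T.npy')
m=hsv(p,(10,80,60),(32,255,255));k=np.zeros_like(m);k[185:265,270:365]=m[185:265,270:365]
c=max(cv2.findContours(k,0,2)[0],key=cv2.contourArea);e=cv2.minEnclosingCircle(c);print('wrist well',e,'->',wray(T,e[0],90))
m=hsv(p,(0,100,60),(5,255,255))|hsv(p,(172,100,60),(180,255,255));m[:235]=0;m[275:]=0;m[:,:295]=0;m[:,340:]=0
y,x=np.nonzero(m);print('wrist red',x.min(),x.max(),x.mean(),y.min(),y.max(),'world@159.5 bottom',wray(T,[(x.min()+x.max())/2,y.min()],159.5))
g=p[218:262,296:336].astype(int).sum(2)//3
for r in range(222,252,3):print(r,p[r,304:330].astype(int).sum(1)//3)
```

```text
origin 308 251
ring px (334.000732421875, 314.8069763183594) pred [333.80424165 314.45931918]
159.5 [334.99944116 296.25136376] crop [168.74650725 282.82102349]
109.5 [334.12866389 309.5169931 ] crop [163.30414933 365.7312069 ]
90 [333.80424165 314.45931918] crop [161.27651032 396.62074489]
[1, 0, 0] [-0.33576555  0.30256552]
[0, 1, 0] [0.35993558 0.29642589]
wrist well ((316.0687561035156, 219.88125610351562), 27.617687225341797) -> [575.00395906  82.26449389  90.        ]
wrist red 310 321 315.5 247 253 world@159.5 bottom [574.03369847  79.45544913 159.5       ]
222 [ 95 100 102  91  88  87  81  71  77  74  77  72  76  75  74  73  76  74
  79  87  90  87  97 100 101  97]
225 [ 98  95  97  98  98  88  89  92  88  83  91  90  94  91  80  76  88  87
  89  91  86  98  98  98 101 101]
228 [ 97  99  98 100  98 102 108  95  90  90  91  94  97  92  95  92  89 103
  99 101  98  94 102 101 101  99]
231 [100  97  99  98 101 101 100  87  90  92  94  92  93  96  92  89  93  97
  98  96  96  97  99  98  94  95]
234 [100  95  97 102 101  99 102  90  90  90  95  96  98  93  95  90  90  97
  96  98  95  95  98  96  97  99]
237 [ 99  96  97  99  99  98 103  89  92  90  93  95  94  92  94  92  89  98
  99  93  92 100  95  98  97  99]
240 [100 100  97  98  97 101  97  89  90  94  95  92  95  90  95  92  87  98
  92  93  96  97  99  99  94  95]
243 [102 100  95  97  96 101  96  87  90  94  94  95  93  94  91  91  87  98
 100  95  94  96  98  99  99  90]
246 [95 93 92 91 97 92 93 88 91 98 86 85 87 87 95 94 88 94 91 91 96 90 94 93
 94 94]
249 [93 94 95 93 96 93 83 65 61 73 92 95 92 92 82 71 58 83 95 92 95 92 95 91
 97 95]
```

Emit:
play_rows([
  {"wx": 0,"wy": 0,"wz": 0,"dx": 0.0004,"dy": -0.001,"dz": -0.005,"grip": 10},
  {"wx": 0,"wy": 0,"wz": 0,"dx": 0.0004,"dy": -0.001,"dz": -0.01,"grip": 10},
  {"wx": 0,"wy": 0,"wz": 0,"dx": 0.0004,"dy": -0.001,"dz": -0.014,"grip": 10},
  {"wx": 0,"wy": 0,"wz": 0,"dx": 0.0004,"dy": -0.001,"dz": -0.014,"grip": 10},
  {"wx": 0,"wy": 0,"wz": 0,"dx": 0.0004,"dy": -0.001,"dz": -0.014,"grip": 10},
])

```text
time: 7.45
ee_pos: [574.8, 82.2, 248.2]
tool_rot: [-180.0, 0.0, 81.8]
force: [-0.3, 1.2, -0.7]
opening: 0.252
grasp_force: 49.0
```

Run:
```python
from h import *
p,d,T,s=wrist('w_ins2');np.save('pics/T.npy',T);print(s['ee_pos'],s['force'],wproj(T,[574.9,81.6,90]),wproj(T,[574.9,81.6,95.5]))
q,_=save('scene');u,v=proj('scene',[574.9,81.6,95]).astype(int);print('crop org',u-16,v-40,'pred tip',proj('scene',[574.9,81.6,95.5]),'well',proj('scene',[574.9,81.6,90]))
m=hsv(q,(12,90,60),(28,255,255));k=np.zeros_like(m);k[v-20:v+25,u-25:u+25]=m[v-20:v+25,u-25:u+25]
c=max(cv2.findContours(k,0,2)[0],key=cv2.contourArea);print('scene ring',cv2.fitEllipse(c)[0])
x,y=wproj(T,[574.9,81.6,90]).astype(int);print('wrist crop org',x-30,y-30)
a=cv2.resize(p[y-30:y+30,x-30:x+30],(540,540),interpolation=2);b=cv2.resize(q[v-40:v+14,u-13:u+13],(260,540),interpolation=2);cv2.imwrite('pics/ins2.png',np.hstack([a,b]))
# scene stem profile
for r in range(v-22,v-4,3):
    row=q[r,u-12:u+13].astype(int);print(r,u-12,row.sum(1)//3)
```

```text
[574.78088441  82.23081173 248.19304507] [-0.32592238  1.17201972 -0.68238372] [315.15442262 222.69886267] [315.15615644 224.2739133 ]
crop org 317 273 pred tip [333.89491847 313.07792678] well [333.80424165 314.45931918]
scene ring (333.8485412597656, 314.4695739746094)
wrist crop org 285 192
291 321 [140 107  86  82  83  84  82  83  82  81  82  81  84  93  95  94  78  55
  35  21  24  40  65  89  96]
294 321 [86 82 82 82 84 84 82 81 82 82 82 80 77 88 90 76 44 29 43 69 91 97 98 99
 98]
297 321 [84 84 83 81 81 81 80 80 80 80 80 82 88 94 92 63 35 52 81 94 98 99 99 98
 98]
300 321 [82 82 81 81 82 82 81 82 82 82 81 81 90 96 94 84 79 67 45 30 42 65 86 96
 98]
303 321 [81 81 81 81 81 80 81 81 82 82 81 82 91 95 92 85 82 82 82 80 72 51 33 32
 51]
306 321 [82 83 82 82 81 82 83 83 82 83 83 85 93 96 92 86 83 83 84 84 85 83 83 78
 66]
```

View pics/ins2.png

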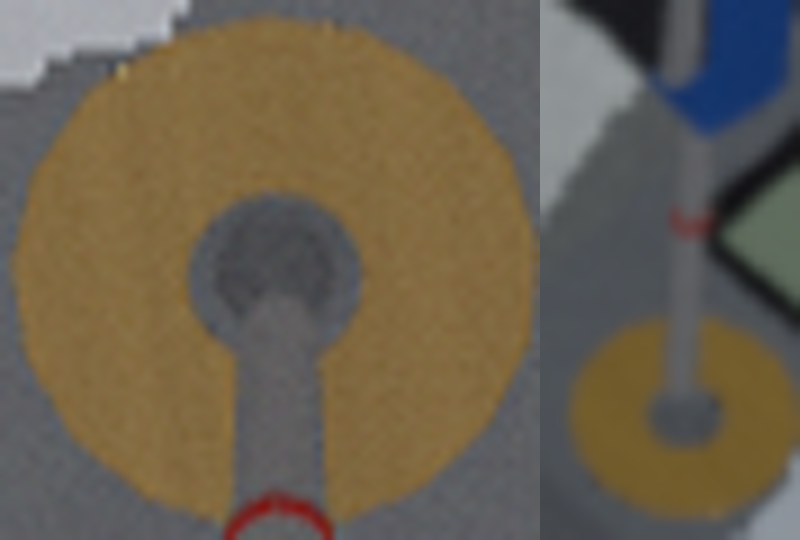

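Both views show the tip just over the hole: wrist crop tip (275,300) against hole (276,272), scene stem x 683 against hole 685. The residual is about 0.5 mm. I'll insert gently.

To row units: -20 mm / 1000 = -0.02, -16 mm / 1000 = -0.016.

Emit:
play_rows([
  {"wx": 0,"wy": 0,"wz": 0,"dx": 0,"dy": 0.0004,"dz": -0.004,"grip": 10},
  {"wx": 0,"wy": 0,"wz": 0,"dx": 0,"dy": 0.0004,"dz": -0.008,"grip": 10},
  {"wx": 0,"wy": 0,"wz": 0,"dx": 0,"dy": 0.0004,"dz": -0.012,"grip": 10},
  {"wx": 0,"wy": 0,"wz": 0,"dx": 0,"dy": 0.0004,"dz": -0.016,"grip": 10},
  {"wx": 0,"wy": 0,"wz": 0,"dx": 0,"dy": 0.0004,"dz": -0.02,"grip": 10},
  {"wx": 0,"wy": 0,"wz": 0,"dx": 0,"dy": 0.0004,"dz": -0.02,"grip": 10},
])

```text
time: 8.15
ee_pos: [574.6, 82.5, 227.5]
tool_rot: [-179.9, 0.0, 81.8]
force: [-0.5, -0.2, -1.4]
opening: 0.254
grasp_force: 49.0
```

To row units: -55 mm / 1000 = -0.055, -48 mm / 1000 = -0.048.

Emit:
play_rows([
  {"wx": 0,"wy": 0,"wz": 0,"dx": 0,"dy": 0,"dz": -0.008,"grip": 10},
  {"wx": 0,"wy": 0,"wz": 0,"dx": 0,"dy": 0,"dz": -0.016,"grip": 10},
  {"wx": 0,"wy": 0,"wz": 0,"dx": 0,"dy": 0,"dz": -0.024,"grip": 10},
  {"wx": 0,"wy": 0,"wz": 0,"dx": 0,"dy": 0,"dz": -0.032,"grip": 10},
  {"wx": 0,"wy": 0,"wz": 0,"dx": 0,"dy": 0,"dz": -0.04,"grip": 10},
  {"wx": 0,"wy": 0,"wz": 0,"dx": 0,"dy": 0,"dz": -0.048,"grip": 10},
  {"wx": 0,"wy": 0,"wz": 0,"dx": 0,"dy": 0,"dz": -0.055,"grip": 10},
  {"wx": 0,"wy": 0,"wz": 0,"dx": 0,"dy": 0,"dz": -0.055,"grip": 10},
])

```text
time: 8.95
ee_pos: [574.4, 82.5, 172.0]
tool_rot: [-179.9, 0.0, 81.8]
force: [-0.0, -0.8, -1.3]
opening: 0.245
grasp_force: 49.0
```

Four millimetres to go, in small steps until it touches the floor.

To row units: -3.5 mm / 1000 = -0.0035, -3 mm / 1000 = -0.003.

Emit:
play_rows([
  {"wx": 0,"wy": 0,"wz": 0,"dx": 0,"dy": 0,"dz": -0.001,"grip": 10},
  {"wx": 0,"wy": 0,"wz": 0,"dx": 0,"dy": 0,"dz": -0.002,"grip": 10},
  {"wx": 0,"wy": 0,"wz": 0,"dx": 0,"dy": 0,"dz": -0.003,"grip": 10},
  {"wx": 0,"wy": 0,"wz": 0,"dx": 0,"dy": 0,"dz": -0.0035,"grip": 10},
  {"wx": 0,"wy": 0,"wz": 0,"dx": 0,"dy": 0,"dz": -0.0035,"grip": 10},
])

```text
time: 9.45
ee_pos: [574.9, 82.6, 169.8]
tool_rot: [180.0, -0.0, 81.8]
force: [-0.8, -0.3, -1.9]
opening: 0.25
grasp_force: 49.0
```

To row units: -1.3 mm / 1000 = -0.0013, -1 mm / 1000 = -0.001.

Emit:
play_rows([
  {"wx": 0,"wy": 0,"wz": 0,"dx": 0,"dy": 0,"dz": -0.0005,"grip": 10},
  {"wx": 0,"wy": 0,"wz": 0,"dx": 0,"dy": 0,"dz": -0.001,"grip": 10},
  {"wx": 0,"wy": 0,"wz": 0,"dx": 0,"dy": 0,"dz": -0.0013,"grip": 10},
  {"wx": 0,"wy": 0,"wz": 0,"dx": 0,"dy": 0,"dz": -0.0013,"grip": 10},
])

```text
time: 9.85
ee_pos: [574.9, 82.6, 168.4]
tool_rot: [-180.0, 0.0, 81.8]
force: [0.2, -0.5, -0.3]
opening: 0.246
grasp_force: 49.0
```

To row units: -0.8 mm / 1000 = -0.0008, -0.4 mm / 1000 = -0.0004.

Emit:
play_rows([
  {"wx": 0,"wy": 0,"wz": 0,"dx": 0,"dy": 0,"dz": -0.0004,"grip": 10},
  {"wx": 0,"wy": 0,"wz": 0,"dx": 0,"dy": 0,"dz": -0.0008,"grip": 10},
  {"wx": 0,"wy": 0,"wz": 0,"dx": 0,"dy": 0,"dz": -0.0008,"grip": 10},
])

```text
time: 10.15
ee_pos: [574.9, 82.6, 167.8]
tool_rot: [180.0, -0.0, 81.8]
force: [0.7, 0.2, 0.1]
opening: 0.257
grasp_force: 49.3
```

To row units: -0.8 mm / 1000 = -0.0008, -0.4 mm / 1000 = -0.0004.

Emit:
play_rows([
  {"wx": 0,"wy": 0,"wz": 0,"dx": 0,"dy": 0,"dz": -0.0004,"grip": 10},
  {"wx": 0,"wy": 0,"wz": 0,"dx": 0,"dy": 0,"dz": -0.0008,"grip": 10},
  {"wx": 0,"wy": 0,"wz": 0,"dx": 0,"dy": 0,"dz": -0.0008,"grip": 10},
])

```text
time: 10.45
ee_pos: [575.0, 82.6, 167.4]
tool_rot: [180.0, -0.0, 81.8]
force: [-0.9, -1.3, 4.1]
opening: 0.251
grasp_force: 49.8
```

To row units: -0.4 mm / 1000 = -0.0004.

Emit:
play_rows([
  {"wx": 0,"wy": 0,"wz": 0,"dx": 0,"dy": 0,"dz": -0.0004,"grip": 10},
  {"wx": 0,"wy": 0,"wz": 0,"dx": 0,"dy": 0,"dz": -0.0004,"grip": 10},
  {"wx": 0,"wy": 0,"wz": 0,"dx": 0,"dy": 0,"dz": -0.0004,"grip": 10},
])

```text
time: 10.75
ee_pos: [575.1, 82.6, 167.2]
tool_rot: [179.9, -0.0, 81.8]
force: [-0.7, 0.4, 5.9]
opening: 0.256
grasp_force: 50.1
```

The stem is on the floor of the well at about 6 N. I'll hold it there for 1 s, then draw it out.

Emit:
play_rows([
  {"wx": 0,"wy": 0,"wz": 0,"dx": 0,"dy": 0,"dz": 0,"grip": 10},
  {"wx": 0,"wy": 0,"wz": 0,"dx": 0,"dy": 0,"dz": 0,"grip": 10},
  {"wx": 0,"wy": 0,"wz": 0,"dx": 0,"dy": 0,"dz": 0,"grip": 10},
  {"wx": 0,"wy": 0,"wz": 0,"dx": 0,"dy": 0,"dz": 0,"grip": 10},
  {"wx": 0,"wy": 0,"wz": 0,"dx": 0,"dy": 0,"dz": 0,"grip": 10},
  {"wx": 0,"wy": 0,"wz": 0,"dx": 0,"dy": 0,"dz": 0,"grip": 10},
  {"wx": 0,"wy": 0,"wz": 0,"dx": 0,"dy": 0,"dz": 0,"grip": 10},
  {"wx": 0,"wy": 0,"wz": 0,"dx": 0,"dy": 0,"dz": 0,"grip": 10},
  {"wx": 0,"wy": 0,"wz": 0,"dx": 0,"dy": 0,"dz": 0,"grip": 10},
  {"wx": 0,"wy": 0,"wz": 0,"dx": 0,"dy": 0,"dz": 0,"grip": 10},
])

```text
time: 11.75
ee_pos: [575.0, 82.6, 167.2]
tool_rot: [179.9, -0.0, 81.8]
force: [-1.3, 0.0, 4.9]
opening: 0.25
grasp_force: 50.1
```

To row units: 160 mm / 1000 = 0.16, 155 mm / 1000 = 0.155.

Emit:
play_rows([
  {"wx": 0,"wy": 0,"wz": 0,"dx": 0,"dy": 0,"dz": 0.005,"grip": 10},
  {"wx": 0,"wy": 0,"wz": 0,"dx": 0,"dy": 0,"dz": 0.015,"grip": 10},
  {"wx": 0,"wy": 0,"wz": 0,"dx": 0,"dy": 0,"dz": 0.03,"grip": 10},
  {"wx": 0,"wy": 0,"wz": 0,"dx": 0,"dy": 0,"dz": 0.05,"grip": 10},
  {"wx": 0,"wy": 0,"wz": 0,"dx": 0,"dy": 0,"dz": 0.07,"grip": 10},
  {"wx": 0,"wy": 0,"wz": 0,"dx": 0,"dy": 0,"dz": 0.095,"grip": 10},
  {"wx": 0,"wy": 0,"wz": 0,"dx": 0,"dy": 0,"dz": 0.125,"grip": 10},
  {"wx": 0,"wy": 0,"wz": 0,"dx": 0,"dy": 0,"dz": 0.155,"grip": 10},
  {"wx": 0,"wy": 0,"wz": 0,"dx": 0,"dy": 0,"dz": 0.16,"grip": 10},
  {"wx": 0,"wy": 0,"wz": 0,"dx": 0,"dy": 0,"dz": 0.16,"grip": 10},
])

```text
time: 12.75
ee_pos: [575.3, 82.6, 327.3]
tool_rot: [179.9, -0.0, 81.8]
force: [0.8, 0.0, -1.4]
opening: 0.25
grasp_force: 49.2
```

To row units: -361 mm / 1000 = -0.361, -109 mm / 1000 = -0.109.

Emit:
play_rows([
  {"wx": 0,"wy": 0,"wz": 0,"dx": -0.008,"dy": -0.027,"dz": 0,"grip": 10},
  {"wx": 0,"wy": 0,"wz": 0,"dx": -0.02,"dy": -0.067,"dz": 0,"grip": 10},
  {"wx": 0,"wy": 0,"wz": 0,"dx": -0.034,"dy": -0.113,"dz": 0,"grip": 10},
  {"wx": 0,"wy": 0,"wz": 0,"dx": -0.048,"dy": -0.159,"dz": 0,"grip": 10},
  {"wx": 0,"wy": 0,"wz": 0,"dx": -0.062,"dy": -0.205,"dz": 0,"grip": 10},
  {"wx": 0,"wy": 0,"wz": 0,"dx": -0.076,"dy": -0.251,"dz": 0,"grip": 10},
  {"wx": 0,"wy": 0,"wz": 0,"dx": -0.09,"dy": -0.297,"dz": 0,"grip": 10},
  {"wx": 0,"wy": 0,"wz": 0,"dx": -0.101,"dy": -0.335,"dz": 0,"grip": 10},
  {"wx": 0,"wy": 0,"wz": 0,"dx": -0.107,"dy": -0.355,"dz": 0,"grip": 10},
  {"wx": 0,"wy": 0,"wz": 0,"dx": -0.109,"dy": -0.361,"dz": 0,"grip": 10},
])

```text
time: 13.75
ee_pos: [464.8, -280.3, 324.6]
tool_rot: [-179.9, -0.0, 81.7]
force: [0.1, 1.2, -0.7]
opening: 0.252
grasp_force: 49.1
```

To row units: -36 mm / 1000 = -0.036, -30 mm / 1000 = -0.03.

Emit:
play_rows([
  {"wx": 0,"wy": 0,"wz": 0,"dx": 0,"dy": 0,"dz": -0.01,"grip": 10},
  {"wx": 0,"wy": 0,"wz": 0,"dx": 0,"dy": 0,"dz": -0.02,"grip": 10},
  {"wx": 0,"wy": 0,"wz": 0,"dx": 0,"dy": 0,"dz": -0.03,"grip": 10},
  {"wx": 0,"wy": 0,"wz": 0,"dx": 0,"dy": 0,"dz": -0.036,"grip": 10},
  {"wx": 0,"wy": 0,"wz": 0,"dx": 0,"dy": 0,"dz": -0.036,"grip": 10},
  {"wx": 0,"wy": 0,"wz": 0,"dx": 0,"dy": 0,"dz": -0.036,"grip": 10},
])

```text
time: 14.35
ee_pos: [466.0, -278.0, 290.6]
tool_rot: [180.0, -0.0, 81.9]
force: [-0.9, 0.1, -2.0]
opening: 0.25
grasp_force: 49.1
```

Run:
```python
from h import *
p,d,T,s=wrist('w_port3');print(s['ee_pos'],s['tool_rot'],s['force'])
c=[466,-279.1];tz=s['ee_pos'][2]-152.2
q,_=save('scene');u,v=proj('scene',[*c,128]).astype(int)
print('scene pred tip',(proj('scene',[*c,tz])-[u-14,v-40]+.5)*10,'port',(proj('scene',[*c,128])-[u-14,v-40]+.5)*10)
x,y=wproj(T,[*c,128]).astype(int)
print('wrist pred tip',(wproj(T,[*c,tz])-[x-30,y-30]+.5)*9,'port',(wproj(T,[*c,128])-[x-30,y-30]+.5)*9)
a=cv2.resize(p[y-30:y+30,x-30:x+30],(540,540),interpolation=2);b=cv2.resize(q[v-40:v+14,u-14:u+12],(260,540),interpolation=2);cv2.imwrite('pics/ins3.png',np.clip(np.hstack([a,b])*1.6,0,255))
```

```text
[ 465.96089638 -277.97804777  290.58313927] [ 1.79997613e+02 -1.01925193e-03  8.18727875e+01] [-0.90620645  0.12697708 -1.95538651]
scene pred tip [145.94894683 383.75394142] port [149.18969439 414.45911409]
wrist pred tip [275.40253859 301.86577221] port [275.36463325 275.27512152][ WARN:0@3.993] global loadsave.cpp:1063 imwrite_ Unsupported depth image for selected encoder is fallbacked to CV_8U.
```

View pics/ins3.png

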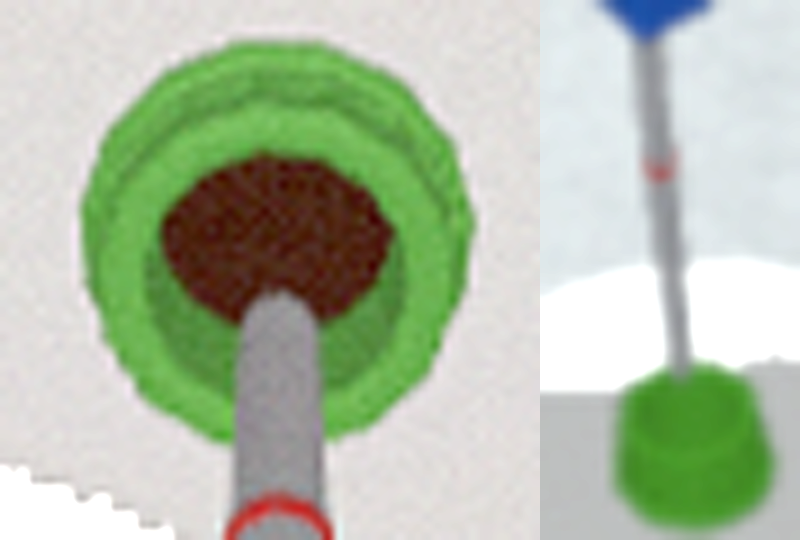

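In the wrist crop the bore centre is about (276,270) and the tip (281,292), against a prediction of (275,302). In the scene crop the tip is at (681,378) above the rim centre (685,400). It is centred within about 0.5 mm, so I'll lower it with a small correction.

To row units: -77 mm / 1000 = -0.077, -73 mm / 1000 = -0.073.

Emit:
play_rows([
  {"wx": 0,"wy": 0,"wz": 0,"dx": -0.0004,"dy": -0.0003,"dz": -0.005,"grip": 10},
  {"wx": 0,"wy": 0,"wz": 0,"dx": -0.0004,"dy": -0.0003,"dz": -0.013,"grip": 10},
  {"wx": 0,"wy": 0,"wz": 0,"dx": -0.0004,"dy": -0.0003,"dz": -0.022,"grip": 10},
  {"wx": 0,"wy": 0,"wz": 0,"dx": -0.0004,"dy": -0.0003,"dz": -0.031,"grip": 10},
  {"wx": 0,"wy": 0,"wz": 0,"dx": -0.0004,"dy": -0.0003,"dz": -0.04,"grip": 10},
  {"wx": 0,"wy": 0,"wz": 0,"dx": -0.0004,"dy": -0.0003,"dz": -0.049,"grip": 10},
  {"wx": 0,"wy": 0,"wz": 0,"dx": -0.0004,"dy": -0.0003,"dz": -0.058,"grip": 10},
  {"wx": 0,"wy": 0,"wz": 0,"dx": -0.0004,"dy": -0.0003,"dz": -0.067,"grip": 10},
  {"wx": 0,"wy": 0,"wz": 0,"dx": -0.0004,"dy": -0.0003,"dz": -0.073,"grip": 10},
  {"wx": 0,"wy": 0,"wz": 0,"dx": -0.0004,"dy": -0.0003,"dz": -0.077,"grip": 10},
])

```text
time: 15.45
ee_pos: [465.4, -278.7, 212.8]
tool_rot: [-180.0, -0.0, 81.8]
force: [-0.0, 0.2, -0.8]
opening: 0.254
grasp_force: 49.1
```

Emit:
play_rows([
  {"wx": 0,"wy": 0,"wz": 0,"dx": 0,"dy": 0,"dz": 0,"grip": 10},
  {"wx": 0,"wy": 0,"wz": 0,"dx": 0,"dy": 0,"dz": 0,"grip": 10},
  {"wx": 0,"wy": 0,"wz": 0,"dx": 0,"dy": 0,"dz": 0,"grip": 10},
])

```text
time: 15.75
ee_pos: [465.6, -278.8, 213.9]
tool_rot: [180.0, 0.0, 81.8]
force: [0.3, -0.1, -1.7]
opening: 0.251
grasp_force: 49.1
```

Run:
```python
from h import *
Z=[]
for i in range(8):
    p,d,T,s=wrist('w_fin');Z.append(s['ee_pos'])
print(np.mean(Z,0),np.std(Z,0),s['time'],'mark z',np.mean(Z,0)[2]-82.2)
q,ds=save('scene');c=[466,-278.9];u,v=proj('scene',[*c,130]).astype(int);K,R,t=cam('scene')
m=hsv(q,(0,90,60),(8,255,255))|hsv(q,(172,90,60),(180,255,255));y,x=np.nonzero(m[v-25:v+25,u-20:u+20]);print('scene red',(x+u-20).tolist(),(y+v-25).tolist(),[proj('scene',[*c,z]).round(1).tolist() for z in(126,128,131)])
x,y=wproj(T,[*c,128]).astype(int)
print('wrist port',(wproj(T,[*c,128])-[x-25,y-25]+.5)*10.8)
m=hsv(p,(0,100,60),(5,255,255))|hsv(p,(172,100,60),(180,255,255));k=m[y-30:y+30,x-25:x+25];yy,xx=np.nonzero(k);print('wrist red rows',yy.min()+y-30,yy.max()+y-30,'cols',xx.min()+x-25,xx.max()+x-25) if len(yy) else 0
print([ (z,wproj(T,[*c,z]).round(1).tolist()) for z in(128,131.5)])
a=cv2.resize(p[y-25:y+25,x-25:x+25],(540,540),interpolation=2);b=cv2.resize(q[v-40:v+14,u-14:u+12],(260,540),interpolation=2);cv2.imwrite('pics/fin.png',np.clip(np.hstack([a,b])*1.6,0,255).astype(np.uint8))
```

```text
[ 465.57026907 -278.79195678  213.75058006] [0.05230754 0.02038262 0.1353185 ] 16.1 mark z 131.55058006473604
scene red [254] [183] [[253.5, 184.6], [253.5, 184.0], [253.4, 183.1]]
wrist port [282.53042639 281.91598758]
wrist red rows 247 253 cols 309 322
[(128, [315.7, 248.6]), (131.5, [315.7, 250.3])]
```

View pics/fin.png

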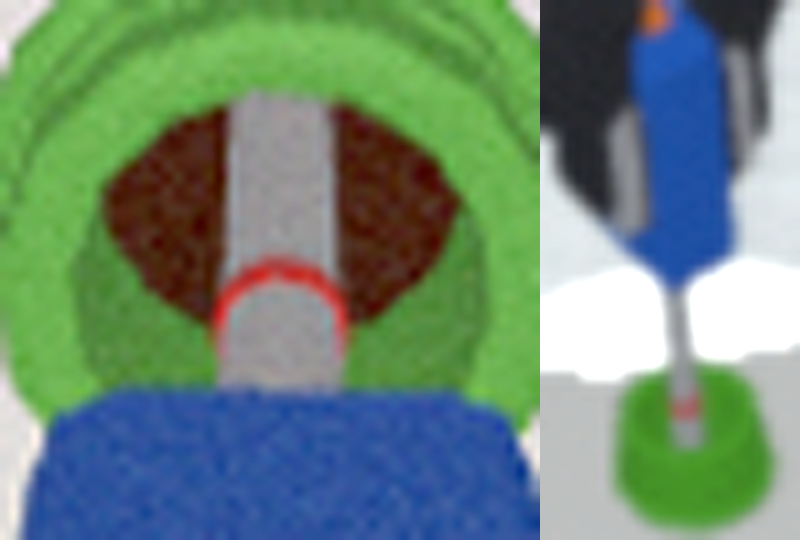

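The wrist crop shows the stem at x 280 in a bore spanning 72 to 488 (middle 280). The scene crop shows the ring still slightly above rim level. The arm reading puts the ring about 3.5 mm high, so I'll lower it 3.5 mm and hold.

To row units: -3.5 mm / 1000 = -0.0035, -3 mm / 1000 = -0.003.

Emit:
play_rows([
  {"wx": 0,"wy": 0,"wz": 0,"dx": 0,"dy": 0,"dz": -0.0015,"grip": 10},
  {"wx": 0,"wy": 0,"wz": 0,"dx": 0,"dy": 0,"dz": -0.003,"grip": 10},
  {"wx": 0,"wy": 0,"wz": 0,"dx": 0,"dy": 0,"dz": -0.0035,"grip": 10},
  {"wx": 0,"wy": 0,"wz": 0,"dx": 0,"dy": 0,"dz": -0.0035,"grip": 10},
  {"wx": 0,"wy": 0,"wz": 0,"dx": 0,"dy": 0,"dz": -0.0035,"grip": 10},
  {"wx": 0,"wy": 0,"wz": 0,"dx": 0,"dy": 0,"dz": -0.0035,"grip": 10},
])

```text
time: 16.8
ee_pos: [465.5, -278.7, 210.0]
tool_rot: [180.0, 0.0, 81.8]
force: [0.2, 0.4, -1.5]
opening: 0.252
grasp_force: 49.1
```

Run:
```python
from h import *
Z=[]
for i in range(8):
    p,d,T,s=wrist('w_fin2');Z.append(s['ee_pos'])
print(np.mean(Z,0),'mark z',np.mean(Z,0)[2]-82.2,s['force'],s['time'],s['grasp_force'])
m=hsv(p,(0,100,60),(5,255,255))|hsv(p,(172,100,60),(180,255,255));k=m[225:275,290:340];y,x=np.nonzero(k);print('red rows',y.min()+225,y.max()+225,'cols',x.min()+290,x.max()+290)
q,_=save('scene');b=q[170:200,240:268].astype(int);r=b[...,2]-b[...,1];i=np.argwhere(r>15);print((i+[170,240]).tolist(),r[r>15])
```

```text
[ 465.48240731 -278.73786329  210.02519772] mark z 127.82519771562959 [ 0.09142127  0.10855083 -0.91454421] 17.15 49.144495725631714
red rows 247 254 cols 309 322
[[184, 252], [184, 253], [184, 254], [185, 252], [185, 253], [185, 254]] [27 33 31 17 33 24]
```

The ring is at about z 127.8 against the rim at 128, centred within about 0.5 mm, with no contact force. I'll hold for just over 2 s.

Emit:
play_rows([
  {"wx": 0,"wy": 0,"wz": 0,"dx": 0,"dy": 0,"dz": 0,"grip": 10},
  {"wx": 0,"wy": 0,"wz": 0,"dx": 0,"dy": 0,"dz": 0,"grip": 10},
  {"wx": 0,"wy": 0,"wz": 0,"dx": 0,"dy": 0,"dz": 0,"grip": 10},
  {"wx": 0,"wy": 0,"wz": 0,"dx": 0,"dy": 0,"dz": 0,"grip": 10},
  {"wx": 0,"wy": 0,"wz": 0,"dx": 0,"dy": 0,"dz": 0,"grip": 10},
  {"wx": 0,"wy": 0,"wz": 0,"dx": 0,"dy": 0,"dz": 0,"grip": 10},
  {"wx": 0,"wy": 0,"wz": 0,"dx": 0,"dy": 0,"dz": 0,"grip": 10},
  {"wx": 0,"wy": 0,"wz": 0,"dx": 0,"dy": 0,"dz": 0,"grip": 10},
  {"wx": 0,"wy": 0,"wz": 0,"dx": 0,"dy": 0,"dz": 0,"grip": 10},
  {"wx": 0,"wy": 0,"wz": 0,"dx": 0,"dy": 0,"dz": 0,"grip": 10},
])

```text
time: 18.25
ee_pos: [465.5, -278.7, 210.0]
tool_rot: [180.0, 0.0, 81.8]
force: [-0.6, -0.4, -1.4]
opening: 0.249
grasp_force: 49.1
```

Emit:
play_rows([
  {"wx": 0,"wy": 0,"wz": 0,"dx": 0,"dy": 0,"dz": 0,"grip": 10},
  {"wx": 0,"wy": 0,"wz": 0,"dx": 0,"dy": 0,"dz": 0,"grip": 10},
  {"wx": 0,"wy": 0,"wz": 0,"dx": 0,"dy": 0,"dz": 0,"grip": 10},
  {"wx": 0,"wy": 0,"wz": 0,"dx": 0,"dy": 0,"dz": 0,"grip": 10},
  {"wx": 0,"wy": 0,"wz": 0,"dx": 0,"dy": 0,"dz": 0,"grip": 10},
  {"wx": 0,"wy": 0,"wz": 0,"dx": 0,"dy": 0,"dz": 0,"grip": 10},
  {"wx": 0,"wy": 0,"wz": 0,"dx": 0,"dy": 0,"dz": 0,"grip": 10},
  {"wx": 0,"wy": 0,"wz": 0,"dx": 0,"dy": 0,"dz": 0,"grip": 10},
  {"wx": 0,"wy": 0,"wz": 0,"dx": 0,"dy": 0,"dz": 0,"grip": 10},
  {"wx": 0,"wy": 0,"wz": 0,"dx": 0,"dy": 0,"dz": 0,"grip": 10},
])

```text
time: 19.25
ee_pos: [465.5, -278.7, 210.0]
tool_rot: [-180.0, -0.0, 81.8]
force: [0.2, 0.2, -3.0]
opening: 0.25
grasp_force: 49.1
```

```bash
python3 -c "
from h import *
s=state();print(s['time'],s['ee_pos'],s['force']);print(order.job_done())"
```

```text
19.25 [ 465.46753069 -278.71924512  209.96481734] [ 0.17689992  0.19908904 -3.01696325]
the job is handed in; nothing more can be done
None
```

The job is handed in at 19.3 s: the probe stood on the well floor for about 1 s, then was held over 2 s in the orange tub's neck with no contact felt, about 0.5 mm off centre and with the red ring at rim height by the arm's reading (the camera check there is only good to about 2 mm).

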